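# Tap a hive-box blank home in the drilling jig

## Task

Pick up the wooden push block by its upright handle and use it to nudge the pine blank that sits in the drilling jig further in under the steel cover, in several gentle short taps with a pause of about half a second between them, until it is fully home against the stop hidden under the cover. Only the push block may touch the blank, never the gripper. Then leave the push block standing upright on the bench, let go of.

Things in the scene. Friction and masses are not known exactly. Their poses are not given: they have to be found in the camera images.
- blank: Pine blank to push: flat board 160 x 70 x 22 mm, its front part between the jig's fences. Origin: centre of its underside, on the bench (z = 0). x along its length, pointing into the jig (the way to push), z up; its rear end is 80 mm from the origin towards -x. It slides at about 1 N. A like blank lying alone, away from the jig, is a bystander.
- push_block_grip (a point): Brown wooden push block standing on the bench: base 80 (x) x 56 (y) x 24 (z) mm, in its middle an upright handle 44 (x) x 30 (y) mm, 24 to 94 mm above the bench; 250 g. The point is on the handle's centre line, 60 mm above the bench; z up. Front and back alike: either 56 mm wide end, 40 mm from the centre, can push. The low sanding block without handle is a bystander.
- stop (a point): Middle of the hidden stop's face, at bench level. x along the jig's channel, the way to push; z up. The stop is rigid and firmly felt. The blank starts with its front end 50 to 90 mm short of it. When home, 100 mm of the blank still stick out of the cover and its rear end is 10 mm outside the fences' open ends.
- jig: The drilling jig, fixed to the bench. Origin: at bench level in the middle of its channel, 100 mm before the stop; x the way to push, z up. Two plywood fences, 76 mm apart, 28 mm high, 26 mm thick, begin 50 mm before the origin (-x) and run past the stop. No floor: the blank slides on the bench. A dark steel cover, top 32 mm high, begins 40 mm past the origin and hides the stop.
Things that resemble listed ones, but are neither listed nor needed, are in the scene too. Leave any orange look-alike of the part that bears push_block_grip alone. Of the things that look like the jig, take the one that is farthest to the robot's right at the start.

How it is judged:
By the outcome, as a careful person would: the job done as asked, in the order asked, and still so for the second after the job is handed in, with the robot touching nothing.
It also fails if it takes over 48 s, if anything falls off the work surface, if the arm or the gripper's body presses on something with over 40 N, if the wrist force passes 120 N, or if a joint passes its speed limit or range.

## Robot

A 6-joint arm with a two-finger parallel gripper is mounted at the origin on the work surface. World frame = base frame: x ahead of the robot, y to its left, z up, the work surface at z = 0. Lengths are in m, angles in rad, forces in N, time in s.
With the tool pointing down it reaches from about 0.325 to 0.925 m from the base axis. Payload 3.1 kg.
Tool frame: the origin (TCP) lies on the front face of the gripper's body, between the roots of the fingers; the fingertips stand 73 mm ahead of it and the grasp point (between the pads) lies 54 mm ahead of it; z points along the fingers, y is the direction in which the jaws open and shut (so a half turn about z gives the same grasp; the last joint's range is limited). The gripper opens to 85 mm and grips with 20 to 120 N. Pads are 22 mm wide; open, the fingers measure 114 mm over their backs; the gripper's body (76 mm by 85 mm) begins 54 mm behind the grasp point. The pads swing forward as they close: fully open they stand 13 mm farther back than shut.
Start: joints at [1.005, 0.217, 1.613, -0, 1.311, -0.112], TCP at [0.274, 0.562, 0.304] pointing down, gripper open.
Joint ranges: [-2.75, 2.75], [-0.78, 2.1], [0.31, 2.55], [-1.13, 4.27], [0.13, 2.63], [-2.58, 2.58]. Speed limits (rad/s): [2.79, 2.79, 3.14, 3.14, 3.14, 3.14].

## Interface

Orientations are given as a rotation vector (axis times angle).
In Python, from workcell import * gives the robot as it stands. The module is installed in compiled form; this text tells all that it offers.
- The arm moves only by the tool step_arm, never from a script. Its argument "motion" is one flat list of numbers, 7 for each row, row after row: the shift along the tool's x, y, z in mm, then the turn, a rotation vector about the tool's x, y, z in rad, then the closure, from -1 (fully open) to 1 (shut), so that 0 is half open. A call has 1 to 20 rows; each row shifts and turns the commanded pose from where the row before left it, along the tool's axes as they then stand; what a row does not reach is not made up. A row lasts 1/10 s, in which the tool goes at most 50 mm and 8.59 degrees, less where a joint would pass 70% of its speed; a pose out of reach is approached as far as the arm can. A call is refused whole if a number of a shift passes 50 or a number of a turn 0.15, either way. A call with a gripper value outside its range is refused whole. The fingers move at their own pace and stop on an object; "force" is the grip in N (left out, the last holds). Time passes only in rows, so rows that do not move let the fingers close. It gives the time, the measured TCP pose, the force and the opening at its end, in the units of the state.
- observe(): the state, without advancing time (a new reading comes with each control period).
- snapshot(name): name is "scene" or "top"; returns a dict with "color" (384x512x3 uint8, red, green, blue), "range_z" (384x512 float32, m along the optical axis (not along the pixel's ray), 0 where there is no reading), "K" (3x3 intrinsics, pixels), "T" (4x4, takes a point from camera to world coordinates). Camera axes: x right, y up, looking along -z (the intrinsics and any distortion apply to the point x, -y, -z); pixel columns grow to the right and rows downward; lengths in m; the calibration is good to about 2 mm. A picture is of the moment at which its call begins.
- hand_in(): hands the job in, once; it reports no verdict.
Trained networks look in the newest picture that a camera, given by its name, has taken for a name from the list of things; names that differ only in an ending like _2 or _b are one class to them, and where a whole thing is asked for, a point or a joint stands for the part that bears it (a point fixed in the world has none). Each returns a list of dicts, best first, with "confidence" (0 to 1); they miss things now and then, are a little off and sometimes report something else, mostly with a low value. They report only what shows in the picture. A call takes as long as a camera call. They do not tell look-alikes from the thing itself.
- boxes_of(thing, camera): "centre" ([x, y, z] in m, in the coordinates of the camera as it stood for that picture, good to about 4 mm: the middle of the surface that is visible of it).
The state is a dict: "time": time; "q": joint angles; "joint_velocities": joint speeds; "effort": joint torques, N m; "tool_pos": TCP position; "orientation": TCP orientation; "force": force on the tool from outside, world axes, zero at the start; "moment": the same for the moment, N m; "grip_width": finger opening in m.
Only numpy, scipy, OpenCV 4.12 (cv2) and the standard library are available. Lean on these libraries where they do the work, as an engineer would, in place of code of your own. Each camera call takes 0.05 s, during which the arm holds its last target. There are 200 camera calls.

## Working session

There is one attempt and no reset: what is moved stays moved. The work goes in short steps, Python scripts to look and compute and a tool call to move; the robot and the scene stay as the last step left them, time stands still between calls to the robot, and variables do not carry over. Pictures are saved under pics/ and viewed, about 8 in all and at most 12, crops included, and the job is handed in when it is done.

Besides the shell and the picture viewer there is one more tool, called after "Emit:" by a JSON object that holds its "method" and its "body". step_arm: Moves the arm, as the interface text tells. Its arguments: {"type":"object","properties":{"motion":{"type":"array"},"force":{"type":"number"}},"required":["motion"]}

```bash
mkdir -p pics
cat > h.py <<'E'
from workcell import *
import numpy as np, cv2
def shot(n):
    s=snapshot(n); return s
def world(s):
    K,T,d=s["K"],s["T"],s["range_z"]
    v,u=np.mgrid[0:384,0:512]
    p=np.stack([(u-K[0,2])/K[0,0]*d,-(v-K[1,2])/K[1,1]*d,-d,np.ones_like(d)],-1)
    return (p@T.T)[...,:3]
def toW(s,c): return (s["T"]@np.r_[c,1])[:3]
def toP(s,w):
    c=np.linalg.inv(s["T"])@np.r_[w,1]; K=s["K"]
    return (K[0,0]*c[0]/-c[2]+K[0,2], K[1,1]*-c[1]/-c[2]+K[1,2])
E
python3 - <<'E'
from h import *
ims=[]
for n in("scene","top"):
    s=shot(n); np.savez(n+"0.npz",**s); ims.append(s["color"])
    for t in("blank","push_block_grip","jig"):
        for b in boxes_of(t,n):
            w=toW(s,b["centre"]); print(n,t,round(b["confidence"],2),w.round(3),np.round(toP(s,w)))
    cv2.imwrite(f"pics/{n}0.png",cv2.resize(s["color"][...,::-1],(800,600),interpolation=cv2.INTER_CUBIC))
o=observe();print(o)
E
```

```text
scene blank 0.95 [0.534 0.07  0.022] [291. 241.]
scene push_block_grip 0.79 [ 0.466 -0.408  0.034] [169. 141.]
scene push_block_grip 0.75 [ 0.326 -0.321  0.036] [227. 131.]
scene push_block_grip 0.63 [ 0.443 -0.273  0.035] [209. 156.]
scene jig 0.91 [0.586 0.202 0.03 ] [329. 286.]
scene jig 0.88 [0.352 0.361 0.03 ] [457. 258.]
top blank 0.78 [0.526 0.063 0.025] [218. 174.]
top blank 0.2 [0.574 0.189 0.033] [170. 157.]
top push_block_grip 0.77 [ 0.308 -0.327  0.024] [371. 255.]
top push_block_grip 0.64 [ 0.449 -0.411  0.027] [400. 199.]
top push_block_grip 0.59 [ 0.427 -0.273  0.026] [347. 209.]
top jig 0.92 [0.575 0.194 0.033] [169. 157.]
top jig 0.87 [0.336 0.356 0.036] [104. 249.]
{'time': 0.4, 'q': array([ 1.00477492e+00,  2.17045388e-01,  1.61361814e+00, -2.66937864e-05,
        1.31131500e+00, -1.12201148e-01]), 'joint_velocities': array([ 0.00031012, -0.00330757, -0.00212841,  0.0006804 ,  0.00103947,
        0.00048508]), 'effort': array([-5.16639939e-04, -3.96241021e+01, -3.03631675e+01, -1.76562976e-04,
        3.89235807e-03,  6.43278941e-05]), 'tool_pos': array([0.2739417 , 0.56167139, 0.30369583]), 'orientation': array([-7.06723712e-01, -3.06096260e+00,  5.85073573e-04]), 'force': array([-0.37288207, -0.46552126,  0.75738704]), 'moment': array([-0.028205  ,  0.02905978, -0.01851225]), 'grip_width': 0.08561662074017917}
```

View pics/top0.png

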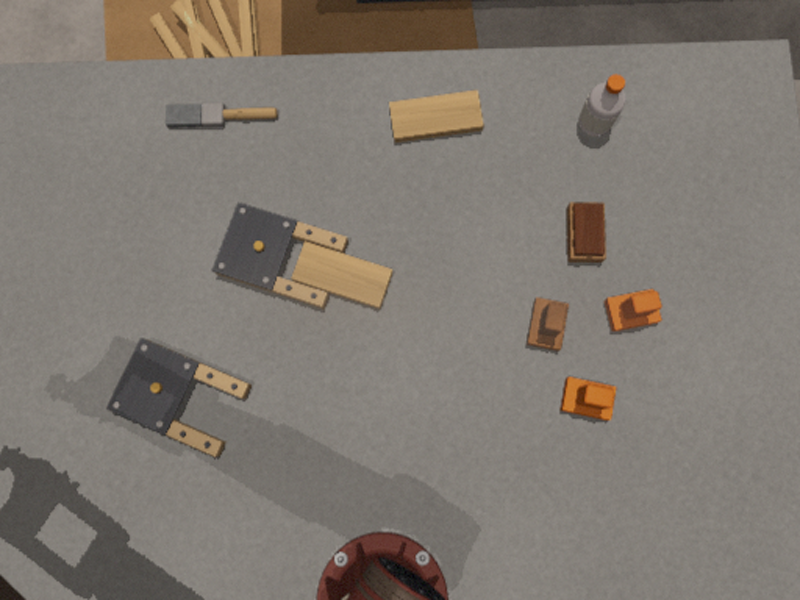

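View pics/scene0.png

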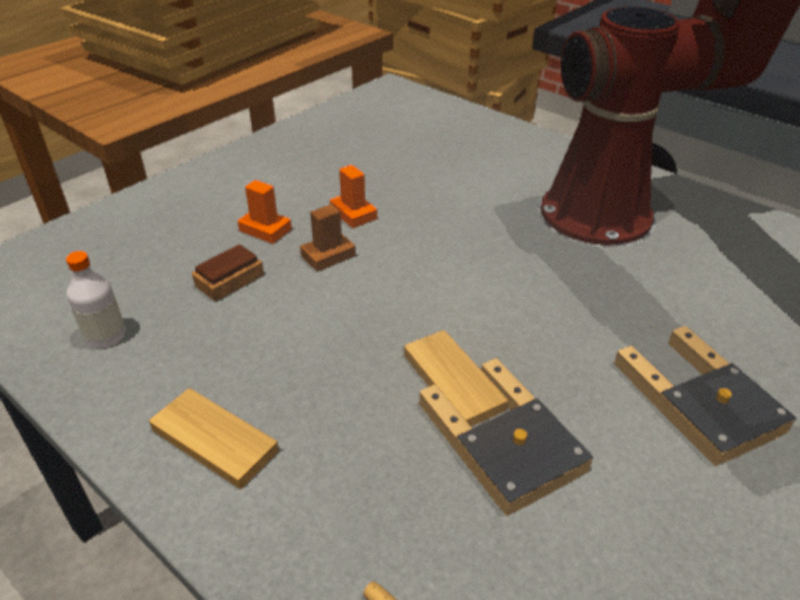

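Top picture, 800x600: there are two jigs, at (258,246) holding the blank and at (155,388) empty. The one at (258,246) is farther to the robot's right (y≈0.19 against 0.36), so that is the one. Three push blocks stand at (548,323) brown, (634,309) orange and (590,398) orange, so the brown one is meant. The lone blank at (436,115) and the sanding block at (587,231) are bystanders.

Next I measure with depth and confirm in a crop.

```bash
cat > m.py <<'E'
from h import *
def fit(P):  # min area rect in mm
    r=cv2.minAreaRect((P[:,:2]*1000).astype(np.float32)); b=cv2.boxPoints(r)
    return np.round(r[0],1),np.round(r[1],1),round(r[2],1)
def sel(W,c,rad,lo,hi):
    m=(np.hypot(W[...,0]-c[0],W[...,1]-c[1])<rad)&(W[...,2]>lo)&(W[...,2]<hi)
    return m
def big(m):
    n,l,st,_=cv2.connectedComponentsWithStats(m.astype(np.uint8)); 
    return l==1+np.argmax(st[1:,4])
E
python3 - <<'E'
from m import *
for n in("scene","top"):
    s=dict(np.load(n+"0.npz")); W=world(s); C=s["color"].astype(int)
    bench=W[sel(W,(.5,-.1),.07,-.02,.02)]; print(n,"bench z",np.median(bench[:,2]).round(4),bench[:,2].std().round(4))
    z0=np.median(bench[:,2])
    hd=sel(W,(.43,-.275),.06,.085,.105); print(" handle top",hd.sum(),fit(W[hd]),np.median(W[hd],0).round(4))
    bs=sel(W,(.43,-.275),.07,.018,.032); print(" base top",bs.sum(),fit(W[bs]),W[bs].mean(0).round(4))
    al=sel(W,(.43,-.275),.07,.012,.11); print(" all",fit(W[al]))
    wood=(C[...,0]-C[...,2]>40)
    dark=(C.max(-1)<95)
    cv=big(sel(W,(.59,.21),.13,.026,.040)&dark); print(" cover",cv.sum(),fit(W[cv]),np.median(W[cv][:,2]))
    bl=big(sel(W,(.53,.065),.12,.012,.0245)&wood); print(" blank",bl.sum(),fit(W[bl]),np.median(W[bl][:,2]))
    fe=sel(W,(.57,.16),.14,.0255,.0305)&wood
    k,l,st,ce=cv2.connectedComponentsWithStats(fe.astype(np.uint8))
    for i in range(1,k):
        if st[i,4]>60: print(" fence",st[i,4],fit(W[l==i]))
    x,y=map(int,toP(s,(.43,-.275,.04))); a=s["color"][y-50:y+50,x-66:x+66]
    x,y=map(int,toP(s,(.55,.13,.02))); b=s["color"][y-50:y+50,x-66:x+66]
    cv2.imwrite(f"c_{n}.png",cv2.resize(np.hstack([a,b])[...,::-1],(792,300),interpolation=cv2.INTER_CUBIC))
cv2.imwrite("pics/crop1.png",np.vstack([cv2.imread("c_scene.png"),cv2.imread("c_top.png")]))
E
```

```text
scene bench z -0.0009 0.0013
 handle top 145 (array([ 435.5, -281.3]), array([32.1, 44.3]), 79.6) [ 0.4382 -0.2766  0.0917]
 base top 278 (array([ 434.9, -278.8]), array([59. , 83.9]), 73.1) [ 0.4439 -0.2727  0.0231]
 all (array([ 434.9, -278.8]), array([59. , 83.9]), 73.1)
 cover 2880 (array([578.5, 210.5]), array([111.4, 129. ]), 70.7) 0.03140123237756731
 blank 1899 (array([528.7,  69.6]), array([174.6,  79.8]), 70.9) 0.021084404040811466
 fence 332 (array([497.2, 131.3]), array([88.5, 27.4]), 70.2)
 fence 382 (array([597.9, 111.5]), array([116.4,  26.8]), 70.4)
top bench z 0.0007 0.0025
 handle top 222 (array([ 434.1, -282. ]), array([30., 45.]), 78.0) [ 0.4335 -0.281   0.0938]
 base top 361 (array([ 433.2, -282. ]), array([56.6, 79.7]), 76.9) [ 0.4274 -0.2748  0.0245]
 all (array([ 433.2, -282. ]), array([56.6, 79.7]), 76.9)
 cover 1751 (array([575.9, 209.8]), array([109.9, 126.7]), 70.9) 0.033016145240903017
 blank 1224 (array([534.6,  59.5]), array([160.2,  99.1]), 70.8) 0.022042786661202407
 fence 217 (array([592.2,  99.8]), array([89.6, 26.4]), 70.4)
 fence 215 (array([497.9, 131.9]), array([88.9, 29.7]), 70.4)
```

View pics/crop1.png

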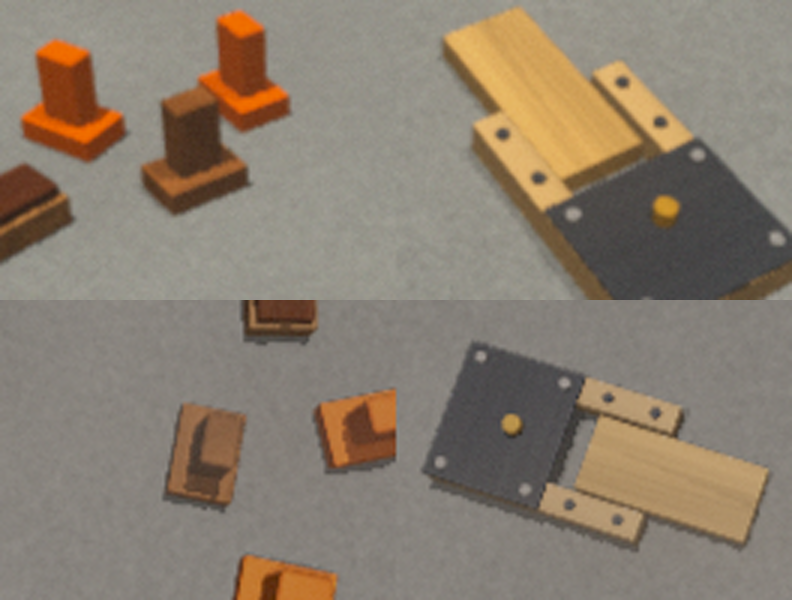

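The crop confirms both: the brown handled block, with its long axis about -13°, and the rightmost jig with the blank between its fences. Cover and fence fits agree on a jig origin at (546,120) mm, direction 70.8°, so the stop is at (579,215). I'll approach above the block.

Emit:
{"method": "step_arm", "body": {"motion": [-28.5,-38.2,5.5,0,0,0,-1,-28.5,-38.2,5.5,0,0,0,-1,-28.5,-38.2,5.5,0,0,0,-1,-28.5,-38.2,5.5,0,0,0,-1,-28.5,-38.2,5.5,0,0,0,-1,-28.5,-38.2,5.5,0,0,0,-1,-28.5,-38.2,5.5,0,0,0,-1,-28.5,-38.2,5.5,0,0,0,-1,-28.5,-38.2,5.5,0,0,0,-1,-28.5,-38.2,5.5,0,0,0,-1,-28.5,-38.2,5.5,0,0,0,-1,-28.5,-38.2,5.5,0,0,0,-1,-28.5,-38.2,5.5,0,0,0,-1,-28.5,-38.2,5.5,0,0,0,-1,-28.5,-38.2,5.5,0,0,0,-1,-28.5,-38.2,5.5,0,0,0,-1,-28.5,-38.2,5.5,0,0,0,-1,-28.5,-38.2,5.5,0,0,0,-1,0,0,0,0,0,-0.118,-1,0,0,0,0,0,-0.118,-1], "force": 40}}

```text
time: 2.4
tool_pos: [0.4336, -0.283, 0.2046]
orientation: [-0.338, -3.123, -0.0]
force: [-0.4, -0.2, 0.2]
grip_width: 0.0854
```

```bash
cat >> m.py <<'E'
from scipy.spatial.transform import Rotation as Ro
J=np.array([546.2,120.4]); A=np.deg2rad(70.85); D=np.array([np.cos(A),np.sin(A)]); N=np.array([-D[1],D[0]])
def st(): 
    o=observe(); R=Ro.from_rotvec(o["orientation"]).as_matrix()
    print("t",round(o["time"],2),"tcp",(o["tool_pos"]*1000).round(1),"yaw",np.rad2deg(np.arctan2(R[1,1],R[0,1])).round(2),"tilt",np.round(R[2,:2],4),"F",o["force"].round(1),"w",o["grip_width"].round(4),"q",o["q"].round(2))
    return o,R
def go(x,y,z,yaw):
    o,R=st(); d=R.T@(np.array([x,y,z])-o["tool_pos"]*1000)
    cy=np.rad2deg(np.arctan2(R[1,1],R[0,1])); w=(yaw-cy+180)%360-180
    print("shift tool",d.round(1),"turn z",round(-np.deg2rad(w),3))
E
python3 - <<'E'
from m import *
go(434,-281,114,77.5)
for n in("scene","top"):
    s=dict(np.load(n+"0.npz")); W=world(s); C=s["color"].astype(int)
    L=(W[...,:2]*1000-J); a=L@D; b=L@N
    m=(a>-170)&(a<30)&(abs(b)<50)&(W[...,2]>.018)&(W[...,2]<.0255)&(C[...,0]-C[...,2]>40)
    for b0 in(-30,-15,0,15,30):
        k=m&(abs(b-b0)<6); print(n,b0,np.percentile(a[k],[1,99]).round(1),end=' ')
    for a0 in(-110,-90,-70):
        k=m&(abs(a-a0)<6); print(n,a0,np.percentile(b[k],[1,99]).round(1))
E
```

```text
Traceback (most recent call last):
  File "m.py", line 18, in go
    o,R=st(); d=R.T@(np.array([x,y,z])-o["tool_pos"]*1000)
        ~~^^
  File "m.py", line 15, in st
    print("t",round(o["time"],2),"tcp",(o["tool_pos"]*1000).round(1),"yaw",np.rad2deg(np.arctan2(R[1,1],R[0,1])).round(2),"tilt",np.round(R[2,:2],4),"F",o["force"].round(1),"w",o["grip_width"].round(4),"q",o["q"].round(2))
                                                                                                                                                                                 ^^^^^^^^^^^^^^^^^^^^^
AttributeError: 'float' object has no attribute 'round'
```

```bash
sed -i 's/o\["grip_width"\].round(4)/round(o["grip_width"],4)/' m.py
python3 - <<'E'
from m import *
go(434,-281,114,77.5)
for n in("scene","top"):
    s=dict(np.load(n+"0.npz")); W=world(s); C=s["color"].astype(int)
    L=(W[...,:2]*1000-J); a=L@D; b=L@N
    m=(a>-170)&(a<30)&(abs(b)<50)&(W[...,2]>.018)&(W[...,2]<.0255)&(C[...,0]-C[...,2]>40)
    for b0 in(-30,-15,0,15,30):
        k=m&(abs(b-b0)<6); print(n,b0,np.percentile(a[k],[1,99]).round(1),end=' ')
    for a0 in(-110,-90,-70):
        k=m&(abs(a-a0)<6); print(n,a0,np.percentile(b[k],[1,99]).round(1))
E
```

```text
t 2.4 tcp [ 433.6 -283.   204.6] yaw 77.64 tilt [0.0004 0.0003] F [-0.4 -0.2  0.2] w 0.0854 q [-0.71  0.1   1.95  0.    1.1  -2.07]
shift tool [ 0.   2.  90.6] turn z 0.002
scene -30 [-136.8   19.5] scene -15 [-139.    19.1] scene 0 [-138.1   19.8] scene 15 [-137.9   18.7] scene 30 [-135.8   18.5] scene -110 [-34.8  32.9]
scene -90 [-36.1  32.6]
scene -70 [-35.   33.5]
top -30 [-139.3   16.5] top -15 [-139.3   15.1] top 0 [-139.1   17.5] top 15 [-138.1   17.2] top 30 [-139.1   16.2] top -110 [-33.5  34.7]
top -90 [-33.9  35. ]
top -70 [-31.9  33.9]
```

The blank's rear is at about -140 mm in the jig frame, 80 mm short, straight and centred. Descending to grasp.

Emit:
{"method": "step_arm", "body": {"motion": [0,1,25,0,0,0,-1,0,1,25,0,0,0,-1,0,0,25,0,0,0,-1,0,0,15.5,0,0,0,-1,0,0,0,0,0,0,-1,0,0,0,0,0,0,0,0,0,0,0,0,0,1,0,0,0,0,0,0,1,0,0,0,0,0,0,1,0,0,0,0,0,0,1,0,0,0,0,0,0,1,0,0,0,0,0,0,1], "force": 40}}

```text
time: 3.6
tool_pos: [0.4349, -0.2803, 0.1157]
orientation: [0.341, 3.121, -0.004]
force: [-1.0, -2.3, 5.3]
grip_width: 0.0295
```

```bash
python3 -c "
from m import *
st()
for s in (-190,): print(J+s*D)
go(*(J-205*D),140,-19.15)"
```

```text
t 3.6 tcp [ 434.9 -280.3  115.7] yaw 77.53 tilt [-0.0025 -0.002 ] F [-1.  -2.3  5.3] w 0.0295 q [-0.71  0.24  1.99 -0.    0.91 -2.06]
[483.87194442 -59.08597017]
t 3.6 tcp [ 434.9 -280.3  115.7] yaw 77.53 tilt [-0.0025 -0.002 ] F [-1.  -2.3  5.3] w 0.0295 q [-0.71  0.24  1.99 -0.    0.91 -2.06]
shift tool [  1.6 211.6 -24.7] turn z 1.687
```

Emit:
{"method": "step_arm", "body": {"motion": [0,0,-20,0,0,0,1,0,0,-20,0,0,0,1,0,35.3,0,0,0,0,1,0,35.3,0,0,0,0,1,0,35.3,0,0,0,0,1,0,35.3,0,0,0,0,1,0,35.3,0,0,0,0,1,0,35.3,0,0,0,0,1,0,0,0,0,0,0.1406,1,0,0,0,0,0,0.1406,1,0,0,0,0,0,0.1406,1,0,0,0,0,0,0.1406,1,0,0,0,0,0,0.1406,1,0,0,0,0,0,0.1406,1,0,0,0,0,0,0.1406,1,0,0,0,0,0,0.1406,1,0,0,0,0,0,0.1406,1,0,0,0,0,0,0.1406,1,0,0,0,0,0,0.1406,1,0,0,0,0,0,0.1406,1]}}

```text
time: 5.6
tool_pos: [0.4781, -0.0715, 0.1527]
orientation: [-2.562, -1.811, 0.003]
force: [0.6, 0.1, -3.4]
grip_width: 0.0301
```

Run:
```python
from m import *
go(*(J-205*D),117,-19.15)
ims=[]
for n in("scene","top"):
    s=shot(n); W=world(s); C=s["color"].astype(int)
    L=(W[...,:2]*1000-J); a=L@D; b=L@N
    if n=="top" or 1:
        m=(abs(a+205)<60)&(abs(b)<50)&(W[...,2]>.02)&(W[...,2]<.085)&(C[...,0]-C[...,2]>20)
        m=m&(W[...,2]<.075)
        print(n,m.sum(),fit(np.c_[a[m],b[m]]/1000), np.percentile(W[m][:,2],[2,50,98]).round(3))
    x,y=map(int,toP(s,(.50,-.02,.04))); a=s["color"][max(y-75,0):y+75,x-100:x+100]
    ims.append(cv2.resize(a[...,::-1],(400,300)))
cv2.imwrite("pics/held.png",np.hstack(ims))
```

```text
t 5.6 tcp [478.1 -71.5 152.7] yaw -19.49 tilt [ 0.0006 -0.0045] F [ 0.6  0.1 -3.4] w 0.0301 q [-0.29  0.11  2.05  0.    0.98  0.05]
shift tool [-1.4  1.5 35.7] turn z -0.006
scene 593 (array([-202.8,    2.9]), array([85. , 58.5]), 0.3) [0.039 0.059 0.073]
top 45 (array([-197.2,    8.5]), array([65.8, 22. ]), 1.7) [0.058 0.062 0.072]
```

View pics/held.png

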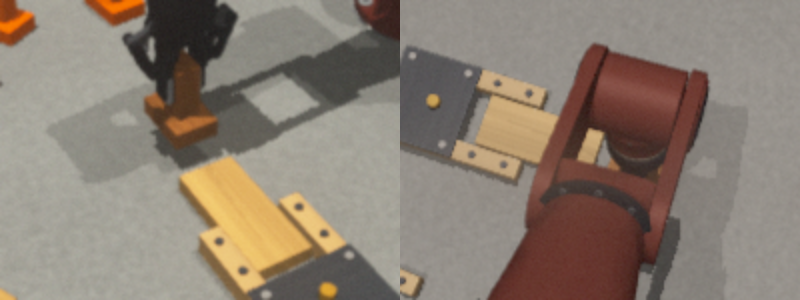

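Picture shows the block held upright and square behind the blank (scene view block (180,110), blank end (205,175)). I'll lower it to about 1 mm above the bench and move up near the blank's rear.

Emit:
{"method": "step_arm", "body": {"motion": [-0.7,0.8,12,0,0,-0.006,1,-0.7,0.7,12,0,0,0,1,0,0,8,0,0,0,1,0,0,4,0,0,0,1,0,0,0,0,0,0,1,6,0,0,0,0,0,1,6,0,0,0,0,0,1,6,0,0,0,0,0,1,0,0,0,0,0,0,1,0,0,0,0,0,0,1]}}

```text
time: 6.7
tool_pos: [0.4868, -0.0569, 0.1187]
orientation: [2.553, 1.83, 0.0]
force: [0.1, -0.1, -2.5]
grip_width: 0.0298
```

```bash
cat >> m.py <<'E'
def meas(o):
    s=shot("scene"); W=world(s); C=s["color"].astype(int)
    t=(o["tool_pos"][:2]*1000-J); print("tcp local",(t@D).round(1),(t@N).round(1))
    L=(W[...,:2]*1000-J); a=L@D; b=L@N
    m=(a>-170)&(a<45)&(abs(b)<34)&(W[...,2]>.018)&(W[...,2]<.0235)&(C[...,0]-C[...,2]>60)&(C[...,0]>140)
    print("blank rear",[np.percentile(a[m&(abs(b-b0)<8)],[1,99]).round(1).tolist() for b0 in(-20,0,20)])
    return s
E
python3 - <<'E'
from m import *
o,_=st(); s=meas(o)
x,y=map(int,toP(s,(.52,.05,.03))); cv2.imwrite("pics/near.png",cv2.resize(s["color"][y-75:y+75,x-100:x+100,::-1],(800,600)))
E
```

```text
t 6.7 tcp [486.8 -56.9 118.7] yaw -18.75 tilt [-0.0001  0.0006] F [ 0.1 -0.1 -2.5] w 0.0298 q [-0.26  0.18  2.05 -0.    0.91  0.07]
tcp local -186.9 -2.1
blank rear [[-139.8, 18.1], [-138.5, 17.9], [-137.5, 17.9]]
```

View pics/near.png

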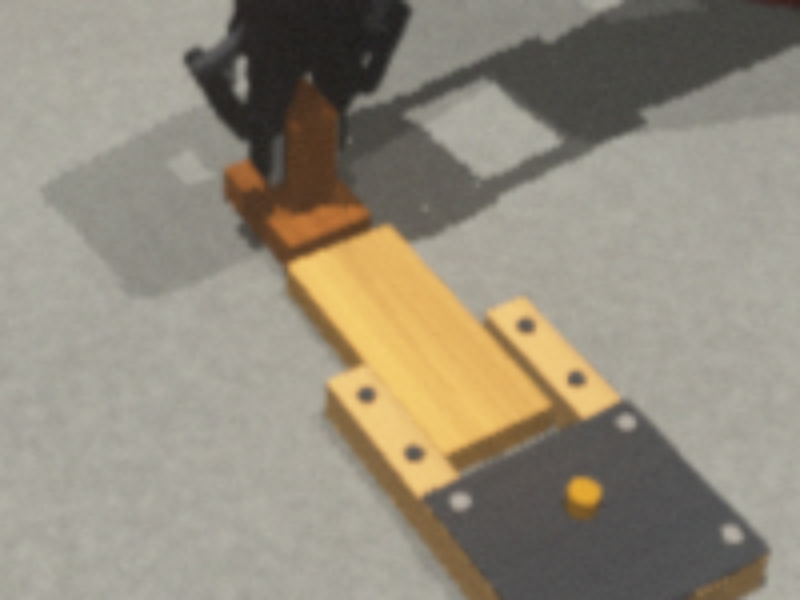

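Picture: block front edge (290,250)–(370,215) stands just behind the blank's rear edge (290,262)–(390,228), about 2 mm off to one side and 3 mm up. I'll correct that and start tapping.

Emit:
{"method": "step_arm", "body": {"motion": [0,-2,2,0,0,0.006,1,0,0,0,0,0,0,1,6,0,0,0,0,0,1,5,0,0,0,0,0,1,5,0,0,0,0,0,1,-3,0,0,0,0,0,1,0,0,0,0,0,0,1,0,0,0,0,0,0,1,0,0,0,0,0,0,1,0,0,0,0,0,0,1,5,0,0,0,0,0,1,5,0,0,0,0,0,1,5,0,0,0,0,0,1,-3,0,0,0,0,0,1,0,0,0,0,0,0,1,0,0,0,0,0,0,1,0,0,0,0,0,0,1,0,0,0,0,0,0,1]}}

```text
time: 8.55
tool_pos: [0.4929, -0.033, 0.1164]
orientation: [-2.56, -1.821, -0.0]
force: [-0.1, -0.5, -3.4]
grip_width: 0.0294
```

```bash
python3 -c "
from m import *
o,_=st(); meas(o)"
```

```text
t 8.55 tcp [492.9 -33.  116.4] yaw -19.16 tilt [0.0001 0.    ] F [-0.1 -0.5 -3.4] w 0.0294 q [-0.21  0.19  2.04  0.    0.91  0.13]
tcp local -162.4 0.1
blank rear [[-148.3, 32.4], [-139.0, 33.0], [-126.9, 32.5]]
```

Emit:
{"method": "step_arm", "body": {"motion": [5,0,0,0,0,0,1,5,0,0,0,0,0,1,5,0,0,0,0,0,1,-3,0,0,0,0,0,1,0,0,0,0,0,0,1,0,0,0,0,0,0,1,0,0,0,0,0,0,1,0,0,0,0,0,0,1,5,0,0,0,0,0,1,5,0,0,0,0,0,1,5,0,0,0,0,0,1,-3,0,0,0,0,0,1,0,0,0,0,0,0,1,0,0,0,0,0,0,1,0,0,0,0,0,0,1,0,0,0,0,0,0,1]}}

```text
time: 10.2
tool_pos: [0.5008, -0.0103, 0.1164]
orientation: [2.56, 1.821, 0.0]
force: [0.5, 1.0, -3.0]
grip_width: 0.0294
```

Run:
```python
from m import *
o,_=st(); s=meas(o)
x,y=map(int,toP(s,(.53,.08,.03))); cv2.imwrite("pics/tap4.png",cv2.resize(s["color"][y-75:y+75,x-100:x+100,::-1],(800,600)))
```

```text
t 10.2 tcp [500.8 -10.3 116.4] yaw -19.16 tilt [0. 0.] F [ 0.5  1.  -3. ] w 0.0294 q [-0.16  0.21  2.02  0.    0.91  0.17]
tcp local -138.4 0.1
blank rear [[-162.2, 32.0], [-114.2, 32.9], [-104.4, 33.1]]
```

View pics/tap4.png

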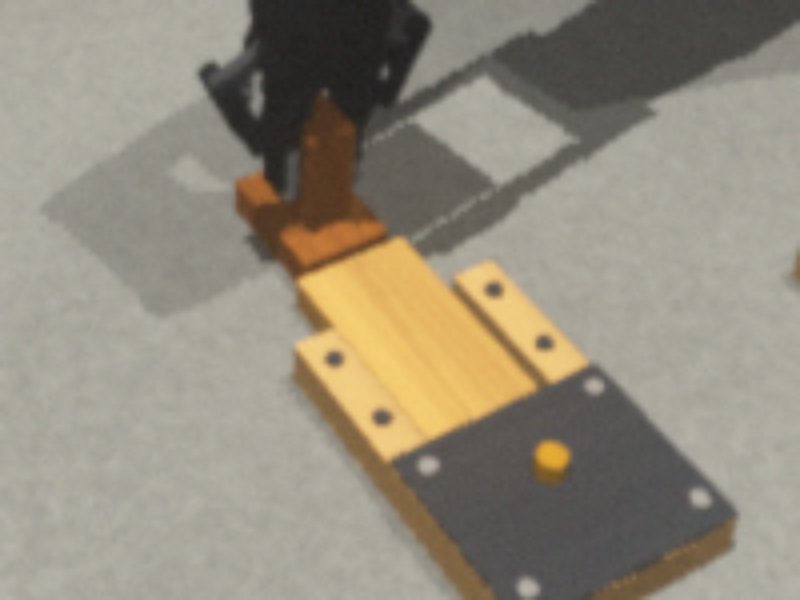

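Picture: blank is straight and its front is under the cover (edge 400,440–540,385); its rear edge (300,280)–(400,240) sits just ahead of the block. Two more taps.

Emit:
{"method": "step_arm", "body": {"motion": [5,0,0,0,0,0,1,5,0,0,0,0,0,1,5,0,0,0,0,0,1,-3,0,0,0,0,0,1,0,0,0,0,0,0,1,0,0,0,0,0,0,1,0,0,0,0,0,0,1,0,0,0,0,0,0,1,5,0,0,0,0,0,1,5,0,0,0,0,0,1,5,0,0,0,0,0,1,-3,0,0,0,0,0,1,0,0,0,0,0,0,1,0,0,0,0,0,0,1,0,0,0,0,0,0,1,0,0,0,0,0,0,1]}}

```text
time: 11.85
tool_pos: [0.5086, 0.0124, 0.1164]
orientation: [-2.56, -1.821, 0.0]
force: [-1.0, -0.1, -2.2]
grip_width: 0.0292
```

```bash
python3 -c "
from m import *
o,_=st(); meas(o)"
```

```text
t 11.85 tcp [508.6  12.4 116.4] yaw -19.16 tilt [ 0.     -0.0001] F [-1.  -0.1 -2.2] w 0.0292 q [-0.11  0.22  2.01  0.    0.91  0.22]
tcp local -114.4 0.1
blank rear [[-149.4, 33.4], [-93.3, 33.1], [-88.2, 32.2]]
```

Close to home now. This tap is smaller, and I hold at its end to read the force.

Emit:
{"method": "step_arm", "body": {"motion": [4,0,0,0,0,0,1,4,0,0,0,0,0,1,3,0,0,0,0,0,1,0,0,0,0,0,0,1,0,0,0,0,0,0,1,0,0,0,0,0,0,1,0,0,0,0,0,0,1,0,0,0,0,0,0,1]}}

```text
time: 12.7
tool_pos: [0.5122, 0.0228, 0.1164]
orientation: [-2.56, -1.821, -0.0]
force: [-0.3, -0.2, -3.5]
grip_width: 0.0295
```

Emit:
{"method": "step_arm", "body": {"motion": [2,0,0,0,0,0,1,2,0,0,0,0,0,1,0,0,0,0,0,0,1,0,0,0,0,0,0,1,0,0,0,0,0,0,1,0,0,0,0,0,0,1]}}

```text
time: 13.3
tool_pos: [0.5136, 0.0266, 0.1164]
orientation: [-2.56, -1.821, -0.0]
force: [-0.3, -1.4, -3.0]
grip_width: 0.0293
```

Emit:
{"method": "step_arm", "body": {"motion": [2,0,0,0,0,0,1,1,0,0,0,0,0,1,0,0,0,0,0,0,1,0,0,0,0,0,0,1,0,0,0,0,0,0,1,0,0,0,0,0,0,1]}}

```text
time: 13.9
tool_pos: [0.5139, 0.0274, 0.1166]
orientation: [2.556, 1.822, -0.007]
force: [-3.7, -7.9, -0.3]
grip_width: 0.0294
```

```bash
python3 -c "
from m import *
o,_=st(); print(o['force'][:2]@D); meas(o)"
```

```text
t 13.9 tcp [513.9  27.4 116.6] yaw -19.05 tilt [-0.0053 -0.0007] F [-3.7 -7.9 -0.3] w 0.0294 q [-0.08  0.23  1.99 -0.01  0.92  0.26]
-8.674228966578212
tcp local -98.5 -0.0
blank rear [[-123.7, 33.6], [-76.8, 32.9], [-71.0, 32.8]]
```

Stop felt: 8.7 N at -98.5 mm (expected about -100), and the tool advanced under 1 mm of the 3 commanded. Now I back off, set the block down and release.

Emit:
{"method": "step_arm", "body": {"motion": [-5,0,0,0,0,0,1,-10,0,0,0,0,0,1,-10,0,0,0,0,0,1,-10,0,0,0,0,0,1,0,0,0,0,0,0,1,0,0,0.5,0,0,0,1,0,0,0.5,0,0,0,1,0,0,0,0,0,0,1,0,0,0,0,0,0,1]}}

```text
time: 14.85
tool_pos: [0.5032, -0.0036, 0.1157]
orientation: [2.559, 1.821, -0.001]
force: [-1.6, -1.4, 0.4]
grip_width: 0.0296
```

Run:
```python
from m import *
o,_=st(); s=meas(o)
x,y=map(int,toP(s,(.52,.06,.03))); cv2.imwrite("pics/back.png",cv2.resize(s["color"][y-75:y+75,x-100:x+100,::-1],(800,600)))
```

```text
t 14.85 tcp [503.2  -3.6 115.7] yaw -19.12 tilt [-0.0005  0.0001] F [-1.6 -1.4  0.4] w 0.0296 q [-0.15  0.21  2.02 -0.    0.91  0.19]
tcp local -131.2 -0.0
blank rear [[-168.1, 33.7], [-109.9, 33.1], [-102.2, 32.7]]
```

View pics/back.png

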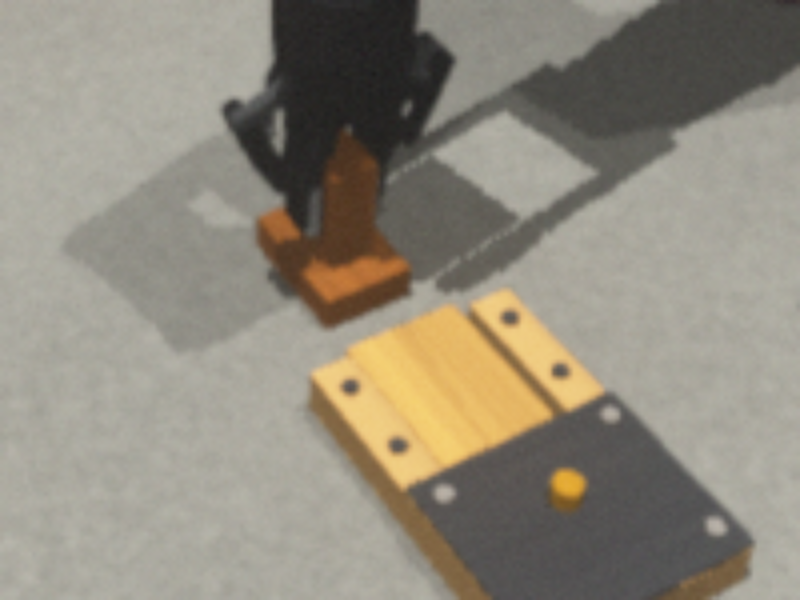

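Picture: blank rear edge (350,355)–(460,305) stands about 10 mm outside the fence ends, as it should when home. The block is on the bench, about 30 mm clear. Releasing.

Emit:
{"method": "step_arm", "body": {"motion": [0,0,0,0,0,0,0.2,0,0,0,0,0,0,-0.3,0,0,0,0,0,0,-1,0,0,0,0,0,0,-1,0,0,0,0,0,0,-1,0,0,0,0,0,0,-1,0,0,-10,0,0,0,-1,0,0,-25,0,0,0,-1,0,0,-30,0,0,0,-1,0,0,-30,0,0,0,-1,0,0,-30,0,0,0,-1,-30,0,-10,0,0,0,-1,-40,0,0,0,0,0,-1,-40,0,0,0,0,0,-1,-40,0,0,0,0,0,-1,-40,0,0,0,0,0,-1,0,0,0,0,0,0,-1]}}

```text
time: 16.6
tool_pos: [0.4397, -0.1868, 0.2515]
orientation: [2.563, 1.813, -0.001]
force: [-0.0, 0.9, -0.3]
grip_width: 0.0853
```

Run:
```python
from m import *
o,_=st(); s=meas(o)
s2=shot("top")
for q in (s,s2):
    W=world(q); C=q["color"].astype(int); L=W[...,:2]*1000-J; a=L@D; b=L@N
    m=(abs(a+131)<60)&(abs(b)<50)&(W[...,2]>.08)&(W[...,2]<.11); print("handle top",fit(np.c_[a[m],b[m]]/1000),np.median(W[m][:,2]).round(3))
    m=(a>-85)&(a<30)&(abs(b)<32)&(W[...,2]>.017)&(W[...,2]<.026); print("blank rear",[np.percentile(a[m&(abs(b-k)<8)],2).round(1) for k in(-20,0,20)])
cs=[]
for q in (s,s2):
    x,y=map(int,toP(q,(.52,.06,.03))); cs.append(cv2.resize(q["color"][y-75:y+75,x-100:x+100,::-1],(400,300)))
cv2.imwrite("pics/end.png",np.hstack(cs))
```

```text
t 16.6 tcp [ 439.7 -186.8  251.5] yaw -19.46 tilt [-0.0022  0.0016] F [-0.   0.9 -0.3] w 0.0853 q [-0.55 -0.05  2.   -0.    1.19 -0.21]
tcp local -325.2 -0.2
blank rear [[-163.8, 32.7], [-110.4, 33.4], [-111.8, 32.9]]
handle top (array([-130.1,    0.6]), array([31.2, 44.7]), 89.6) 0.092
blank rear [np.float64(-56.3), np.float64(-56.4), np.float64(-56.6)]
handle top (array([-132.2,    2.1]), array([31.1, 44. ]), 87.2) 0.094
blank rear [np.float64(-59.0), np.float64(-58.7), np.float64(-57.5)]
```

View pics/end.png

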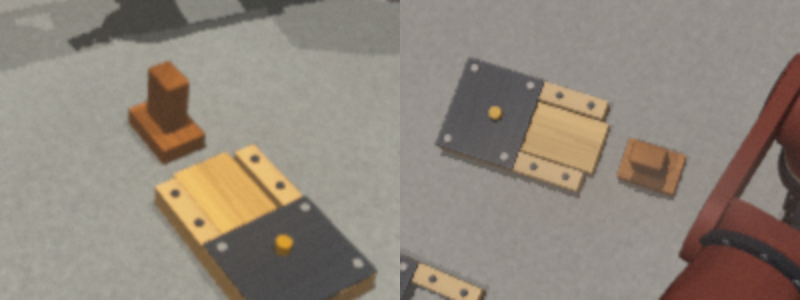

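The blank is home: its rear is at -57 to -59 mm (expected -60) and straight. The block stands upright and free, and the arm is clear.

```bash
python3 -c "
from workcell import *
print(hand_in())"
```

```text
the job is handed in; nothing more can be done
None
```

The blank is home against the hidden stop, and the brown push block is standing upright on the bench, released. The job was handed in at about 17 s of the 48 s allowed.

- **What I did:** I gripped the brown block by its handle and carried it behind the blank in the rightmost jig. I then pushed with nine short taps (six of about 12 mm net each, then three smaller ones), with pauses of roughly half a second between them.
- **The stop:** On the last tap the force along the push rose to about 9 N. The tool moved under 1 mm of the 3 mm commanded, at -98.5 mm in the jig frame, against about -100 mm expected. I did not make a second confirming tap.
- **Last checks:** The blank's rear end measured -56 mm in the scene camera and -58 to -59 mm in the top camera, against -60 mm when home. The difference between the cameras is near their calibration error. The block's handle top was at 92–94 mm, so it stands upright, with its front about 30 mm behind the blank. The gripper was open and well clear.
- **Disagreements:** My rear-edge estimates from the scene camera during tapping were off because the block was in the same region, so I relied on the tool position and force instead. The gripper stayed above the blank throughout, by geometry (fingertips about 43 mm above the bench, blank top 22 mm).

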